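Lever open the jammed cover of the wide receipt printer

TASK

The paper cover of the wider of the two receipt printers is stuck: pick up the flat lever (wooden handle, broad thin steel blade), put its blade under the tab at the front of that cover and lever the cover up until it stands well open on its own, at 45 degrees or more. Touch the cover with the lever only, not with the gripper, and leave the narrow printer's cover shut. Then lay the lever back down on the bench; do not drop it.

Things in the scene. Friction and masses are not known exactly. Their poses are not given: they have to be found in the camera images.
- lever: Loose flat lever on the bench, 70-130 g. Wooden block handle 90 long, 22 wide, 28 high (x -45 to +45 mm); level steel blade 24 wide, 3 thick, tip at x +110 mm, mid-plane 14 mm above the origin. Origin: centre of handle's underside; x towards the blade, z up. Mass centre 20-30 mm ahead of it. A spanner and a screwdriver lie nearby, centres 100 mm or more away, order varies.
- wide_tab (a point): Tab of the grey cover, 156 wide, 8 thick, on the black 160 mm wide printer (140 deep, 75 high, fixed). Its tab, 45 wide, 6 thick, juts 25 mm past the printer's front, free below. Origin: middle of tab's front edge, underside, 76 mm above the bench when shut. x runs back to the hinge, z out of its top; hinge line along y at x +155 mm, z 0. Tab swings up; 1 to 2 N there moves it; stays where left.
- wide_cover (a joint): Opening angle of the wide printer's cover, rad: 0 is shut, grows as the tab rises, stop at 1.8. Starts at 0 to 0.05. The printer's front faces the robot within about 15 degrees.
- narrow_cover (a joint): Opening angle of the cover of the other printer, alike but only 100 mm wide, rad: 0 is shut; starts at 0 to 0.05. This cover must stay shut. Which printer stands left or right varies.
Things that resemble listed ones, but are neither listed nor needed, are in the scene too. Leave any orange or red look-alike of the lever alone.

How it is judged:
By the outcome, as a careful person would: the job done as asked, in the order asked, and still so for the second after the job is handed in, with the robot touching nothing.
It also fails if it takes over 58 s, if anything falls off the work surface, if the arm or the gripper's body presses on something with over 40 N, if the wrist force passes 120 N, or if a joint passes its speed limit or range.

ROBOT

A 6-joint arm with a two-finger parallel gripper is mounted at the origin on the work surface. World frame = base frame: x ahead of the robot, y to its left, z up, the work surface at z = 0. Lengths are in m, angles in rad, forces in N, time in s.
With the tool pointing down it reaches from about 0.25 to 0.725 m from the base axis. Payload 4 kg.
Tool frame: the origin (TCP) lies midway between the tips of the shut fingers; the grasp point (between the pads) lies 19 mm behind it; y points along the fingers, z is the direction in which the jaws open and shut, and the axes are right-handed (so a half turn about y gives the same grasp; the last joint's range is limited). The gripper opens to 85 mm and grips with 20 to 120 N. Pads are 22 mm wide; open, the fingers measure 114 mm over their backs; the gripper's body (76 mm by 85 mm) begins 54 mm behind the grasp point. The pads swing forward as they close: fully open they stand 13 mm farther back than shut.
Start: joints at [0, 0.241, 0.005, 1.335, 0, 1.571], TCP at [0.5, -0, 0.231] pointing down, gripper open.
Joint ranges: [-2.72, 2.72], [-1.05, 1.87], [-1.09, 1.28], [-1.99, 2.15], [-1.42, 1.44], [-3.14, 3.14]. Speed limits (rad/s): [2.79, 2.79, 3.14, 3.14, 3.14, 3.14].

INTERFACE

Orientations are given as a unit quaternion [x, y, z, w].
In Python, from workcell import bot gives the robot as it stands. The module is installed in compiled form; this text tells all that it offers.
- The arm moves only by the shell command python3 -m handwheel 'ROWS' [OPENING]. ROWS is JSON, a list of rows, each a list of 6 numbers: the shift along the tool's x, y, z in units of 25 mm (1.0 is 25 mm), then the turn, a rotation vector about the tool's x, y, z in units of 10 degrees (1.0 is 10 degrees). A call has exactly 5 rows; each row is the pose to reach, as a shift and turn from the pose commanded when the call began, along the tool's axes at that moment; what a row does not reach only later rows make up. A row lasts 1/8 s, in which the tool goes at most 62.5 mm and 10.7 degrees, less where a joint would pass 70% of its speed; a pose out of reach is approached as far as the arm can. A call with a gripper value outside its range is refused whole. OPENING is the gripper command: -1 is shut, 1 is fully open, values between are in proportion, set as the call begins (- or left out, the last holds). The fingers move at their own pace and stop on an object; the grip force is fixed at half the most. Time passes only in rows, so rows that repeat a pose let the fingers close, or fill a call up. It gives the time, the measured TCP pose, the force and the opening at its end, in the units of the state.
- bot.get_obs(): the state, without advancing time (a new reading comes with each control period).
- bot.camera(name): name is "scene" or "side" or "wrist"; returns a dict with "color" (420x560x3 uint8, red, green, blue), "fx", "fy", "cx", "cy" (pixels), "rvec" (rotation vector, rad) and "tvec" (3), from world to camera coordinates, as OpenCV has them. Camera axes: x right, y down, z forward; pixel columns grow to the right and rows downward; lengths in m; the calibration is good to about 2 mm. A picture is of the moment at which its call begins. There is no depth.
- bot.job_done(): hands the job in, once; it reports no verdict.
The state is a dict: "clock": time; "joint_pos": joint angles; "joint_vel": joint speeds; "tau": joint torques, N m; "eef_pos": TCP position; "tool_rot": TCP orientation; "ft_force": force on the tool from outside, world axes, zero at the start; "ft_torque": the same for the moment, N m; "grip_width": finger opening in m.
Only numpy, scipy, OpenCV 4.12 (cv2) and the standard library are available. Lean on these libraries where they do the work, as an engineer would, in place of code of your own. Each camera call takes 0.05 s, during which the arm holds its last target.

## Working session

There is one attempt and no reset: what is moved stays moved. The work goes in short steps, Python scripts to look and compute and a shell command to move; the robot and the scene stay as the last step left them, time stands still between calls to the robot, and variables do not carry over. Pictures are saved under pics/ and viewed, and the job is handed in when it is done.

```bash
mkdir -p pics
cat > h.py <<'E'
import numpy as np, cv2
from scipy.spatial.transform import Rotation as R
from workcell import bot
def cam(n,save=None):
    c=bot.camera(n)
    c['color']=np.asarray(c['color'])
    if save: cv2.imwrite('pics/'+save,c['color'][:,:,::-1])
    return c
def ray(c,u,v):
    Rm=R.from_rotvec(np.array(c['rvec']).ravel()).as_matrix()
    o=-Rm.T@np.array(c['tvec']).ravel()
    d=Rm.T@np.array([(u-c['cx'])/c['fx'],(v-c['cy'])/c['fy'],1])
    return o,d/np.linalg.norm(d)
def onz(c,u,v,z):
    o,d=ray(c,u,v); return o+d*(z-o[2])/d[2]
def tri(c1,p1,c2,p2):
    o1,d1=ray(c1,*p1);o2,d2=ray(c2,*p2)
    A=np.stack([d1,-d2],1); t=np.linalg.lstsq(A,o2-o1,rcond=None)[0]
    a=o1+d1*t[0];b=o2+d2*t[1]; return (a+b)/2,np.linalg.norm(a-b)
def proj(c,p):
    q,_=cv2.projectPoints(np.array(p,float).reshape(-1,3),np.array(c['rvec'],float),np.array(c['tvec'],float),np.array([[c['fx'],0,c['cx']],[0,c['fy'],c['cy']],[0,0,1.]]),None)
    return q.reshape(-1,2)
E
python3 - <<'E'
from h import *
for n in ['scene','side','wrist']:
    c=cam(n,n+'0.png'); o,d=ray(c,280,210); print(n,o.round(3),d.round(3),c['fx'])
o=bot.get_obs(); print(o['clock'],o['eef_pos'],R.from_quat(o['tool_rot']).as_matrix().round(3),o['grip_width'])
E
```

```text
scene [ 1.269 -0.121  0.794] [-0.709  0.203 -0.675] 489.6157028889068
side [ 0.49  -0.868  0.627] [ 0.033  0.867 -0.497] 473.8240621407426
wrist [0.499 0.08  0.374] [-0.007 -0.304 -0.953] 359.50001797589346
0.15 [4.99515112e-01 1.79354685e-05 2.30616199e-01] [[ 0.    -0.002  1.   ]
 [-1.     0.     0.   ]
 [-0.    -1.    -0.002]] 0.08528366754372521
```

View pics/scene0.png

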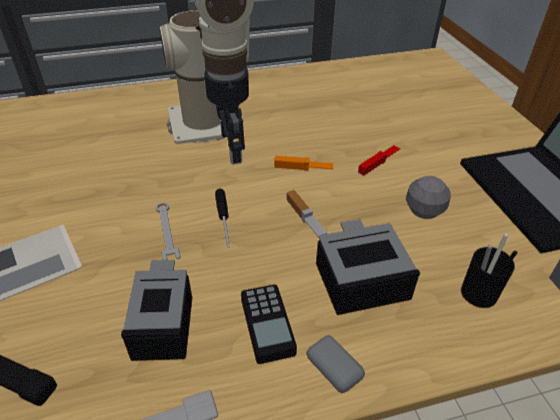

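View pics/side0.png

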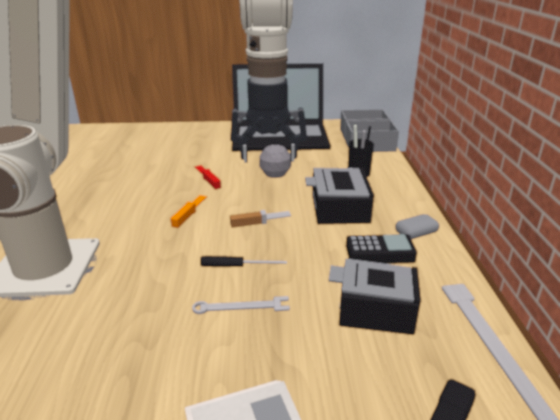

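View pics/wrist0.png

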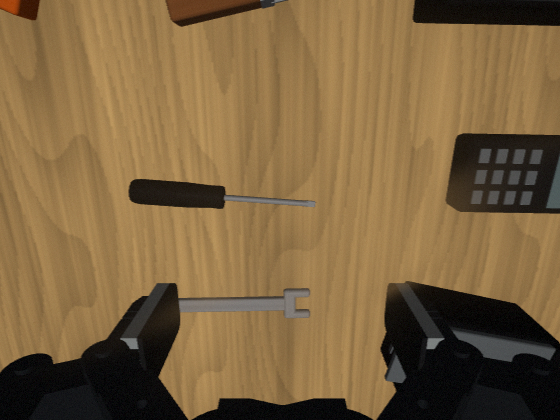

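The scene view shows:
- **Lever:** brown handle with a steel blade at (305,210). 
- **Possible mix-ups:** orange look-alike (292,162), red look-alike (378,160), screwdriver (222,215) and spanner (167,230).
- **Wide printer:** (365,265), tab at about (351,228). The narrow one is at (160,310).

I choose the brown one and check it in a close crop.

Run:
```python
from h import *
a=cv2.imread('pics/scene0.png')[180:320,270:430]; b=cv2.imread('pics/side0.png')[150:240,220:380]
a=cv2.resize(a,None,fx=5,fy=4,interpolation=cv2.INTER_CUBIC)[:600]
b=cv2.resize(b,None,fx=5,fy=5,interpolation=cv2.INTER_CUBIC)
cv2.imwrite('pics/cs.png',a);cv2.imwrite('pics/cb.png',b)
```

```text
(no output)
```

View pics/cs.png

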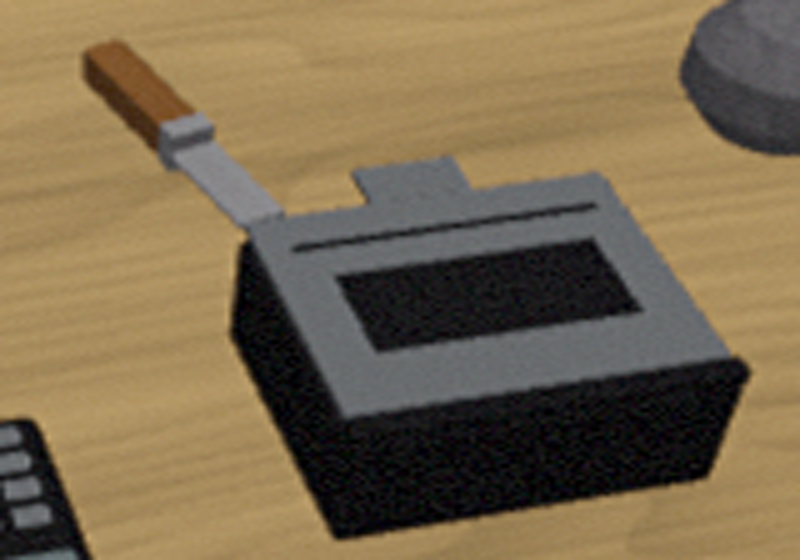

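View pics/cb.png

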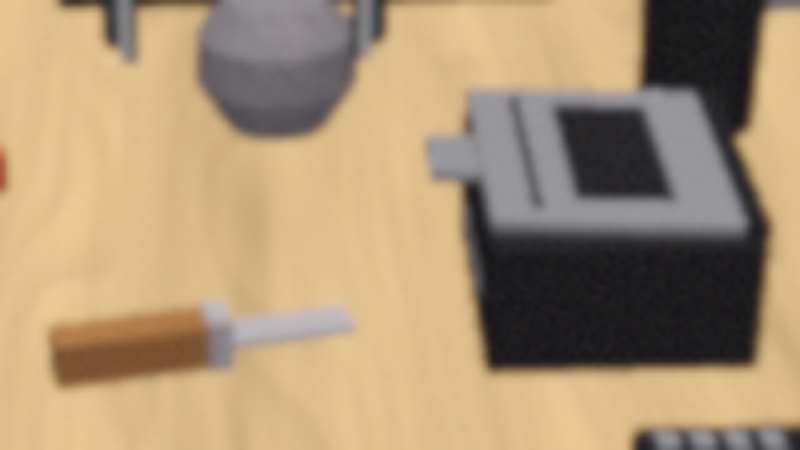

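Run:
```python
from h import *
s=cam('scene');d=cam('side')
S=lambda x,y:(x/5+270,y/4+180)
D=lambda x,y:(x/5+220,y/5+150)
print('handle back top',onz(s,*S(84,54),.028),onz(s,*S(120,40),.028))
print('ferrule front top',onz(s,*S(166,150),.028),onz(s,*S(212,128),.028))
print('tip',onz(s,*S(247,230),.0155),onz(s,*S(285,212),.0155))
print('side handle back top',onz(d,*D(50,330),.028),'front near',onz(d,*D(210,335-20),.028), 'tip',onz(d,*D(354,324),.0155),onz(d,*D(345,308),.0155))
print('tab scene',onz(s,*S(352,172),.084),onz(s,*S(452,156),.084))
print('tab side',onz(d,*D(427,138),.084),onz(d,*D(432,172),.084))
print('cover hinge corners scene', onz(s,*S(345,418),.084),onz(s,*S(735,358),.084))
print('cover front corners scene', onz(s,*S(248,228),.084),onz(s,*S(600,175),.084))
print('cover side', onz(d,*D(495,228),.084),onz(d,*D(470,90),.084),onz(d,*D(750,225),.084),onz(d,*D(695,90),.084))
print(tri(s,S(352,172),d,D(432,175)),tri(s,S(452,156),d,D(427,138)))
```

```text
handle back top [0.41210103 0.14049907 0.028     ] [0.40397094 0.16099052 0.028     ]
ferrule front top [0.50248758 0.15350611 0.028     ] [0.49021175 0.17957829 0.028     ]
tip [0.56088325 0.17342979 0.0155    ] [0.5518542  0.19445218 0.0155    ]
side handle back top [0.40445791 0.15318326 0.028     ] front near [0.48405091 0.16390477 0.028     ] tip [0.55720624 0.17248143 0.0155    ] [0.5535727  0.18902431 0.0155    ]
tab scene [0.59428919 0.20357665 0.084     ] [0.59357672 0.24865284 0.084     ]
tab side [0.59962949 0.24597404 0.084     ] [0.59868703 0.20645671 0.084     ]
cover hinge corners scene [0.74713487 0.1434299  0.084     ] [0.75081089 0.29939739 0.084     ]
cover front corners scene [0.62201466 0.14834891 0.084     ] [0.62269427 0.30292314 0.084     ]
cover side [0.62387305 0.14452675 0.084     ] [0.62831047 0.30433337 0.084     ] [0.74857513 0.14117862 0.084     ] [0.75088062 0.29804748 0.084     ]
(array([0.59751848, 0.2018329 , 0.08578662]), np.float64(0.002472217501057064)) (array([0.59832904, 0.24580549, 0.08612825]), np.float64(0.00439213936271811))
```

Crop confirmed: wooden handle with a steel blade, handle back at scene (290,192), tip at (323,235). Tab centre at world (0.597, 0.225), printer yaw about -1.5°. Lever origin at about (0.450, 0.160), yaw 12°.

```bash
python3 -m handwheel '[[-1.6,0.5,-0.4,0,1,0],[-3.3,1,-0.7,0,2,0],[-5,1.5,-1.1,0,3,0],[-6.5,2,-1.4,0,4,0],[-6.5,2.5,-1.4,0,5,0]]' 1; python3 -c "
from h import *
o=bot.get_obs();print(o['joint_pos'],o['eef_pos'],R.from_quat(o['tool_rot']).as_matrix().round(3))"
```

```text
clock: 0.88
eef_pos: [0.4643, 0.1649, 0.1683]
tool_rot: [-0.241, 0.665, -0.664, 0.241]
ft_force: [-0.5, -0.3, -0.1]
grip_width: 0.0853
[ 3.40975229e-01  2.63706804e-01 -1.32666580e-01  1.17437549e+00
  4.93888995e-04  2.78586654e+00] [0.46432757 0.1649185  0.16831666] [[-0.767 -0.     0.642]
 [-0.642  0.    -0.767]
 [-0.    -1.    -0.   ]]
```

The remaining turn would pass joint 6's limit, so I take the half-turn equivalent the other way.

```bash
python3 -m handwheel '[[0,0,0,0,-1,0],[0,0,0,0,-2,0],[0,0,0,0,-3,0],[0,0,0,0,-4,0],[0,0,0,0,-5,0]]'; python3 -m handwheel '[[0,0,0,0,-1,0],[0,0,0,0,-2,0],[0,0,0,0,-3,0],[0,0,0,0,-4,0],[0,0,0,0,-5,0]]';python3 -m handwheel '[[0,0,0,0,-1,0],[0,0,0,0,-2,0],[0,0,0,0,-3,0],[0,0,0,0,-4,0],[0,0,0,0,-5.2,0]]'; python3 -c "
from h import *
cam('wrist','w1.png');cam('scene','s1.png')
o=bot.get_obs();print(o['joint_pos'],o['eef_pos'],R.from_quat(o['tool_rot']).as_matrix().round(3))"
```

```text
clock: 1.5
eef_pos: [0.4649, 0.1625, 0.1687]
tool_rot: [0.502, -0.499, 0.499, -0.501]
ft_force: [0.0, 0.3, -0.6]
grip_width: 0.0856
clock: 2.12
eef_pos: [0.4649, 0.1624, 0.1687]
tool_rot: [0.665, -0.24, 0.24, -0.665]
ft_force: [-0.0, -0.1, 0.3]
grip_width: 0.0855
clock: 2.75
eef_pos: [0.4649, 0.1624, 0.1687]
tool_rot: [0.704, 0.068, -0.068, -0.704]
ft_force: [-0.6, -0.6, -0.5]
grip_width: 0.0858
[ 3.36160798e-01  2.63149264e-01 -1.32376527e-01  1.17555361e+00
 -4.65999891e-05  1.48989775e-01] [0.46490811 0.16243466 0.16869695] [[ 0.983 -0.    -0.186]
 [ 0.186 -0.     0.983]
 [-0.    -1.    -0.   ]]
```

View pics/w1.png

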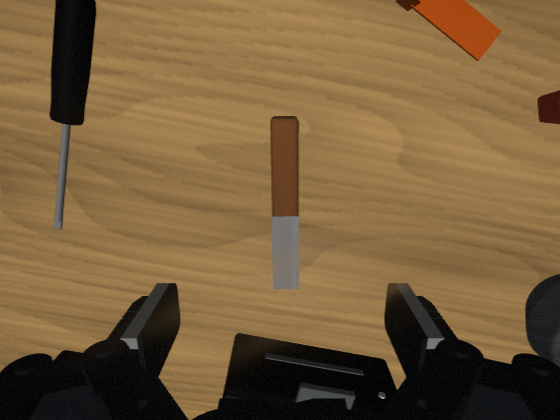

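The wrist view shows the lever aligned with the tool: handle back (284,117), brown/steel edge (286,216), tip (286,289).

Run:
```python
from h import *
c=cam('wrist')
b=onz(c,284.5,117.5,.028);t=onz(c,286,289,.0155);m=onz(c,286,216,.028)
print(b,t,m); d=(t-b)[:2];L=np.linalg.norm(d);d/=L;print(L,np.degrees(np.arctan2(d[1],d[0])))
o=(b[:2]+d*.045+t[:2]-d*.11)/2;print('origin',o)
for s in (.01,.015,.02): print(s,o+d*s)
```

```text
[0.40025468 0.15150983 0.028     ] [0.55289367 0.18240556 0.0155    ] [0.47813272 0.16777938 0.028     ]
0.15573441901001475 11.442668999776162
origin [0.44472015 0.1605101 ]
0.01 [0.45452139 0.16249398]
0.015 [0.45942201 0.16348591]
0.02 [0.46432263 0.16447785]
```

```bash
python3 -m handwheel '[[0,1.5,0.05,0,-0.1,0],[0,3,0.05,0,-0.1,0],[0,4.5,0.05,0,-0.1,0],[0,5.8,0.05,0,-0.1,0],[0,6.5,0.05,0,-0.1,0]]' 1; python3 -m handwheel '[[0,0,0,0,0,0],[0,0,0,0,0,0],[0,0,0,0,0,0],[0,0,0,0,0,0],[0,0,0,0,0,0]]' -1;python3 -m handwheel '[[0,0,0,0,0,0],[0,0,0,0,0,0],[0,0,0,0,0,0],[0,0,0,0,0,0],[0,0,0,0,0,0]]'; python3 -c "
from h import *
cam('side','d2.png')"
```

```text
clock: 3.52
eef_pos: [0.4635, 0.1633, 0.0044]
tool_rot: [0.704, 0.07, -0.072, -0.703]
ft_force: [-0.3, -1.5, -0.1]
grip_width: 0.0851
clock: 4.15
eef_pos: [0.4659, 0.1641, 0.0076]
tool_rot: [-0.703, -0.073, 0.071, 0.704]
ft_force: [0.2, 0.0, 5.9]
grip_width: 0.0207
clock: 4.78
eef_pos: [0.4659, 0.1641, 0.0076]
tool_rot: [-0.703, -0.073, 0.071, 0.704]
ft_force: [0.1, 0.0, 6.2]
grip_width: 0.0207
```

View pics/d2.png

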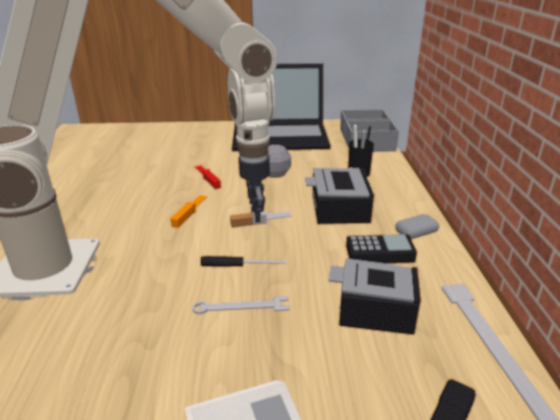

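Grip holds (20.7 mm). Lifting and lining up ahead of the tab, below its height.

```bash
python3 -m handwheel '[[0,-1,0,0,0,0],[0,-2,0.2,0,0.3,0],[0.4,-2,1,0,0.6,0],[0.8,-2,1.7,0,1,0],[1.2,-2,2.35,0,1.3,0]]'
python3 - <<'E'
from h import *
for n in ['scene','side']:
    c=cam(n,n+'3.png')
    im=c['color'][:,:,::-1]
    x,y=(270,150) if n=='scene' else (230,120)
    cv2.imwrite('pics/c3%s.png'%n,cv2.resize(im[y:y+120,x:x+160],None,fx=5,fy=5,interpolation=cv2.INTER_CUBIC))
o=bot.get_obs();print(o['joint_pos'].round(3) if hasattr(o['joint_pos'],'round') else o['joint_pos'],o['eef_pos'],R.from_quat(o['tool_rot']).as_matrix().round(3))
E
```

```text
clock: 5.45
eef_pos: [0.4821, 0.2278, 0.0563]
tool_rot: [0.707, -0.009, 0.008, -0.707]
ft_force: [0.4, -0.3, -0.3]
grip_width: 0.0204
[ 0.442  0.446 -0.184  0.939  0.     0.463] [0.48276875 0.2288355  0.05632384] [[ 1.     0.001  0.02 ]
 [-0.02   0.001  1.   ]
 [ 0.001 -1.     0.001]]
```

View pics/c3scene.png

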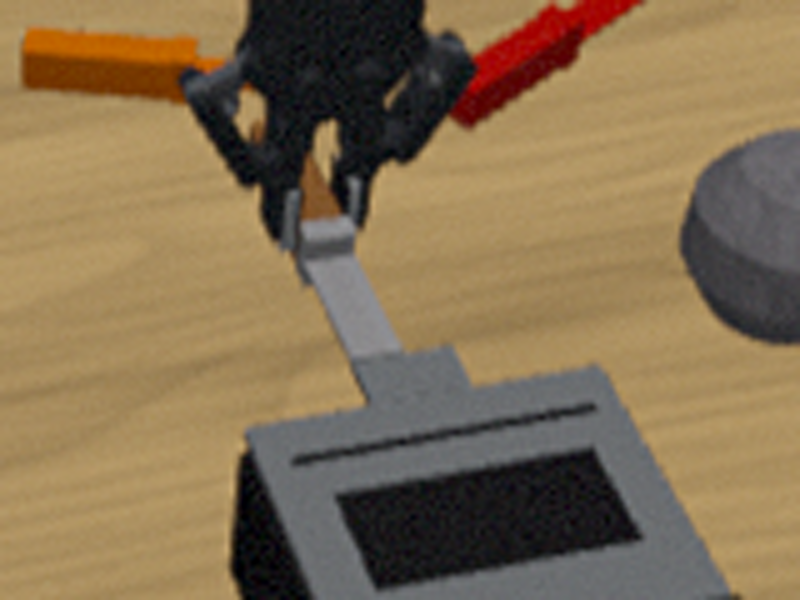

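View pics/c3side.png

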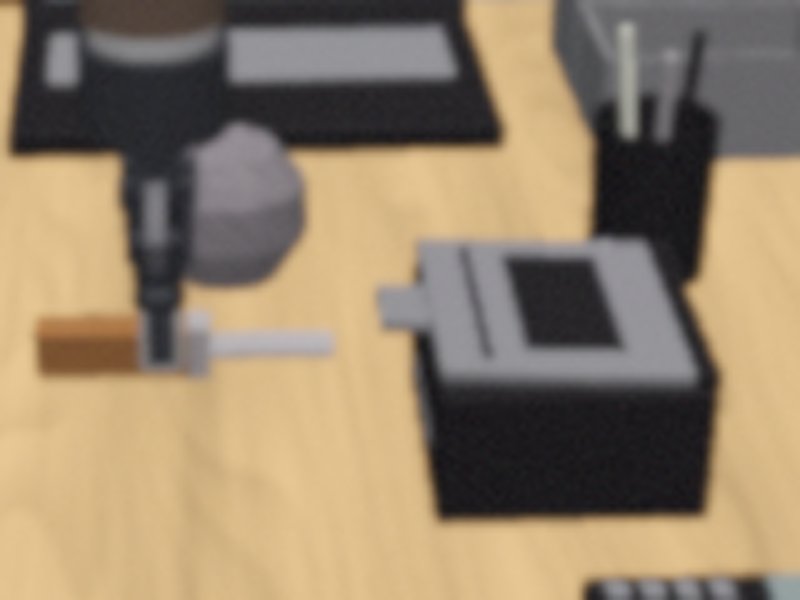

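The lever points level at the tab, tip at side crop (333,345), tab front at (378,305). Measuring both for height and reach.

Run:
```python
from h import *
c=cam('side');s=cam('scene')
D=lambda x,y:(x/5+230,y/5+120)
S=lambda x,y:(x/5+270,y/5+150)
# predicted: tip top near-corner(y=-12mm)
o=bot.get_obs();p=np.array(o['eef_pos']);A=R.from_quat(o['tool_rot']).as_matrix()
for r in (.087,.091):
  for side in (-.012,.012):
    q=p+A[:,0]*r+A[:,2]*side+np.array([0,0,.0079])
    print(r,side,q.round(4),((proj(c,q)-[230,120])*5).round(),((proj(s,q)-[270,150])*5).round())
print('tip near corner in plane y',)
for (u,v) in [(333,336),(333,356)]:
    o_,d=ray(c,*D(u,v)); print(o_+d*((.2275-.012-o_[1])/d[1]))
print('tab', [tri(s,S(*a),c,D(*b)) for a,b in [((354,366),(383,330-6)),((452,347),(377,288))]])
```

```text
0.087 -0.012 [0.5683 0.2132 0.0638] [[321. 353.]] [[347. 354.]]
0.087 0.012 [0.5688 0.2372 0.0638] [[319. 331.]] [[400. 345.]]
0.091 -0.012 [0.5723 0.2131 0.0638] [[329. 352.]] [[350. 361.]]
0.091 0.012 [0.5728 0.2371 0.0638] [[327. 331.]] [[403. 352.]]
tip near corner in plane y
[0.57448539 0.2155     0.07204155]
[0.5746215  0.2155     0.06045443]
tab [(array([0.59817353, 0.20250765, 0.08585747]), np.float64(0.0021694096863099444)), (array([0.59857122, 0.24587554, 0.08571597]), np.float64(0.0035825920676032844))]
```

Blade top ≈0.064, tab underside ≈0.078, front edge at x≈0.598. Inserting 16 mm deep, then raising to touch.

```bash
python3 -m handwheel '[[0.4,0,0,0,0,0],[0.8,0,0,0,0,0],[1.2,0,0,0,0,0],[1.6,0,0,0,0,0],[1.6,0,0,0,0,0]]'; python3 -m handwheel '[[0,-0.1,0,0,0,0],[0,-0.2,0,0,0,0],[0,-0.3,0,0,0,0],[0,-0.4,0,0,0,0],[0,-0.4,0,0,0,0]]'
python3 - <<'E'
from h import *
for n in ['scene','side']:
    c=cam(n,n+'4.png')
    im=c['color'][:,:,::-1]
    x,y=(270,150) if n=='scene' else (230,120)
    cv2.imwrite('pics/c4%s.png'%n,cv2.resize(im[y:y+120,x:x+160],None,fx=5,fy=5,interpolation=cv2.INTER_CUBIC))
# plan
H=np.array([.753,.076]);r=.139
def tcp(th,ph):
    th,ph=np.radians([th,ph]);u=np.array([np.cos(ph),np.sin(ph)]);n=np.array([-u[1],u[0]])
    return H+r*np.array([-np.cos(th),np.sin(th)])-.092*u-.0079*n
k=.6
print('start wanted',tcp(0,0),bot.get_obs()['eef_pos'])
for a in range(0,66,13):
    p0=tcp(a,k*a);ph=np.radians(k*a);X=np.array([np.cos(ph),np.sin(ph)]);Y=np.array([np.sin(ph),-np.cos(ph)])
    print(a,p0.round(4),[[round(float((tcp(a+j*2.6,k*(a+j*2.6))-p0)@X/.025),2),round(float((tcp(a+j*2.6,k*(a+j*2.6))-p0)@Y/.025),2),0,0,0,round(-k*j*.26,2)] for j in range(1,6)])
E
```

```text
clock: 6.28
eef_pos: [0.5232, 0.2264, 0.0562]
tool_rot: [-0.707, 0.008, -0.008, 0.707]
ft_force: [0.3, -0.1, -1.2]
grip_width: 0.0209
clock: 6.9
eef_pos: [0.5224, 0.2266, 0.0667]
tool_rot: [-0.707, 0.007, -0.008, 0.707]
ft_force: [-0.4, -0.1, -0.7]
grip_width: 0.021
start wanted [0.522  0.0681] [0.52213839 0.22651061 0.06636678]
0 [0.522  0.0681] [[0.02, -0.15, 0, 0, 0, -0.16], [0.05, -0.3, 0, 0, 0, -0.31], [0.09, -0.46, 0, 0, 0, -0.47], [0.15, -0.61, 0, 0, 0, -0.62], [0.22, -0.75, 0, 0, 0, -0.78]]
13 [0.5275 0.087 ] [[0.1, -0.13, 0, 0, 0, -0.16], [0.22, -0.26, 0, 0, 0, -0.31], [0.35, -0.39, 0, 0, 0, -0.47], [0.5, -0.51, 0, 0, 0, -0.62], [0.65, -0.62, 0, 0, 0, -0.78]]
26 [0.5416 0.1046] [[0.18, -0.08, 0, 0, 0, -0.16], [0.37, -0.16, 0, 0, 0, -0.31], [0.58, -0.23, 0, 0, 0, -0.47], [0.79, -0.29, 0, 0, 0, -0.62], [1.01, -0.34, 0, 0, 0, -0.78]]
39 [0.5637 0.1197] [[0.24, -0.01, 0, 0, 0, -0.16], [0.48, -0.01, 0, 0, 0, -0.31], [0.73, -0.0, 0, 0, 0, -0.47], [0.99, 0.01, 0, 0, 0, -0.62], [1.25, 0.04, 0, 0, 0, -0.78]]
52 [0.5928 0.1311] [[0.26, 0.08, 0, 0, 0, -0.16], [0.53, 0.16, 0, 0, 0, -0.31], [0.79, 0.26, 0, 0, 0, -0.47], [1.06, 0.37, 0, 0, 0, -0.62], [1.34, 0.49, 0, 0, 0, -0.78]]
65 [0.6277 0.1379] [[0.25, 0.17, 0, 0, 0, -0.16], [0.51, 0.34, 0, 0, 0, -0.31], [0.76, 0.53, 0, 0, 0, -0.47], [1.01, 0.73, 0, 0, 0, -0.62], [1.26, 0.94, 0, 0, 0, -0.78]]
```

View pics/c4scene.png

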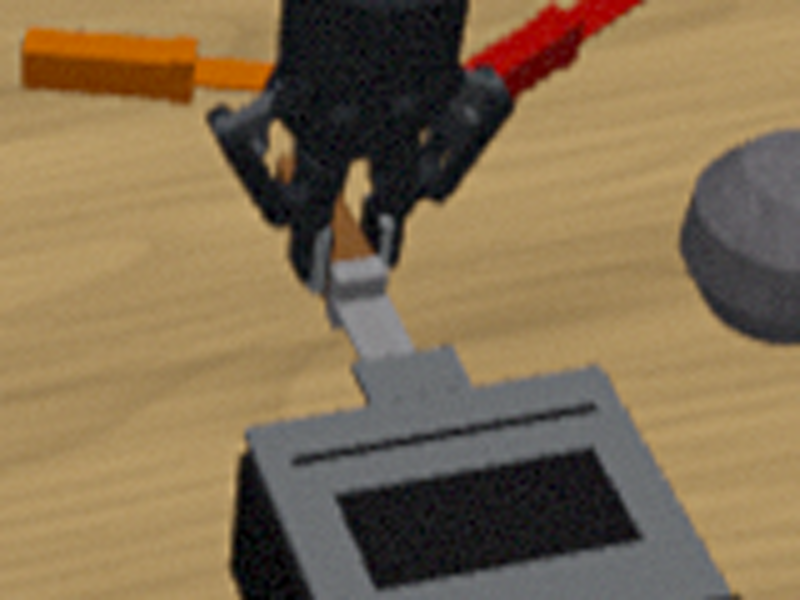

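View pics/c4side.png

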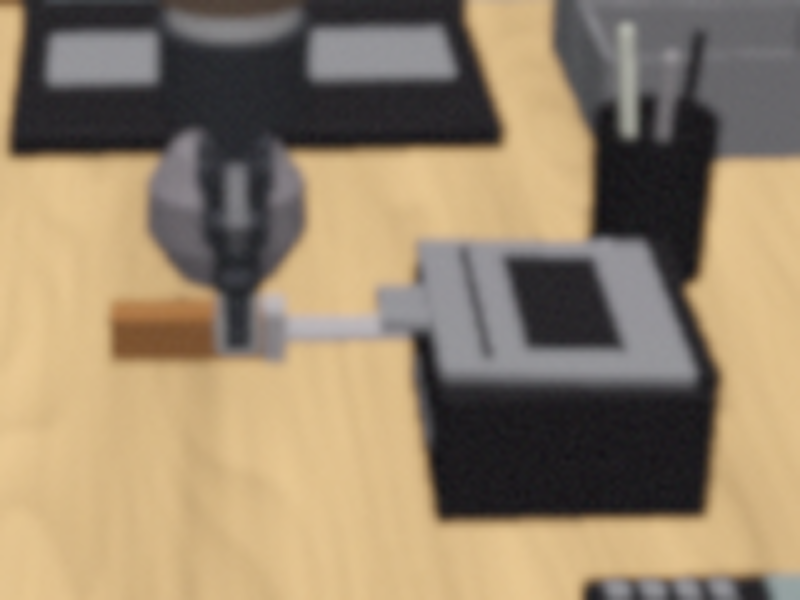

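The blade is under the tab in both views (side crop: blade meets the tab at (380,325)). Levering along the arc in stages.

```bash
python3 -m handwheel '[[0.02,-0.2,0,0,0,-0.16],[0.05,-0.36,0,0,0,-0.31],[0.1,-0.52,0,0,0,-0.47],[0.15,-0.67,0,0,0,-0.62],[0.22,-0.82,0,0,0,-0.78]]'
python3 - <<'E'
from h import *
for n in ['side']:
    c=cam(n,n+'5.png')
    im=c['color'][:,:,::-1]
    x,y=(230,120)
    cv2.imwrite('pics/c5%s.png'%n,cv2.resize(im[y:y+120,x:x+160],None,fx=5,fy=5,interpolation=cv2.INTER_CUBIC))
E
```

```text
clock: 7.62
eef_pos: [0.5274, 0.2263, 0.087]
tool_rot: [0.706, 0.041, 0.056, -0.705]
ft_force: [0.2, 0.6, -3.0]
grip_width: 0.021
```

View pics/c5side.png

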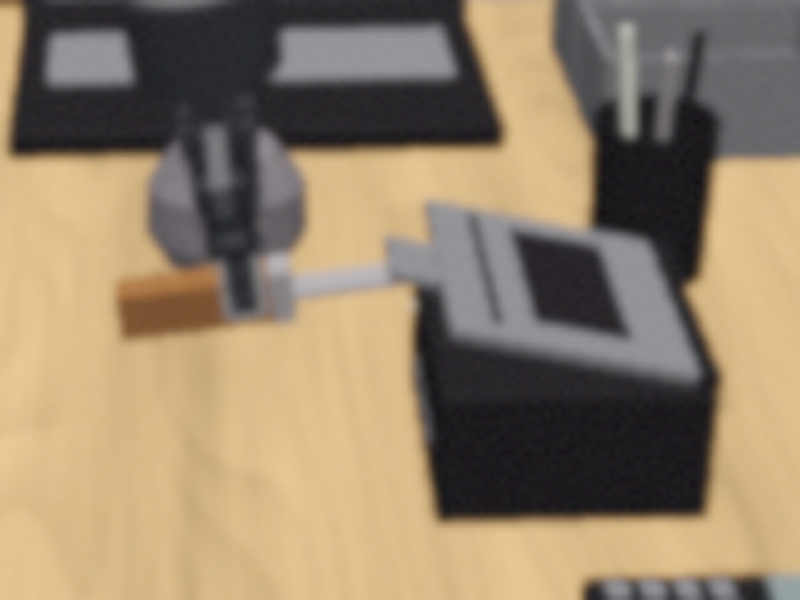

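The cover is rising (~12°) and the blade stays under the tab at (388,272). Continuing.

```bash
python3 -m handwheel '[[0.1,-0.13,0,0,0,-0.16],[0.22,-0.26,0,0,0,-0.31],[0.35,-0.39,0,0,0,-0.47],[0.5,-0.51,0,0,0,-0.62],[0.65,-0.62,0,0,0,-0.78]]';python3 -m handwheel '[[0.18,-0.08,0,0,0,-0.16],[0.37,-0.16,0,0,0,-0.31],[0.58,-0.23,0,0,0,-0.47],[0.79,-0.29,0,0,0,-0.62],[1.01,-0.34,0,0,0,-0.78]]'
python3 - <<'E'
from h import *
for n in ['side']:
    c=cam(n,n+'6.png')
    im=c['color'][:,:,::-1]
    x,y=(230,100)
    cv2.imwrite('pics/c6%s.png'%n,cv2.resize(im[y:y+120,x:x+160],None,fx=5,fy=5,interpolation=cv2.INTER_CUBIC))
E
```

```text
clock: 8.3
eef_pos: [0.5419, 0.2261, 0.1046]
tool_rot: [0.701, 0.089, 0.104, -0.699]
ft_force: [-0.4, 0.2, -0.6]
grip_width: 0.0207
clock: 8.93
eef_pos: [0.5641, 0.2256, 0.1196]
tool_rot: [0.694, 0.136, 0.152, -0.691]
ft_force: [-1.3, 0.5, -1.2]
grip_width: 0.0208
```

View pics/c6side.png

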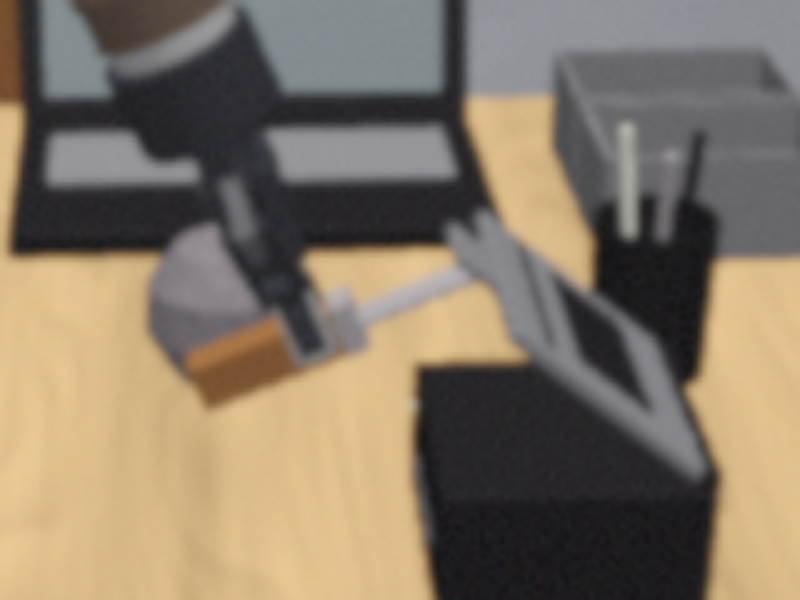

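The cover is near 38°, with the blade tip against the tab underside at crop (470,275) and no slip. Two more stages.

```bash
python3 -m handwheel '[[0.24,-0.01,0,0,0,-0.16],[0.48,-0.01,0,0,0,-0.31],[0.73,0,0,0,0,-0.47],[0.99,0.01,0,0,0,-0.62],[1.25,0.04,0,0,0,-0.78]]';python3 -m handwheel '[[0.26,0.08,0,0,0,-0.16],[0.53,0.16,0,0,0,-0.31],[0.79,0.26,0,0,0,-0.47],[1.06,0.37,0,0,0,-0.62],[1.34,0.49,0,0,0,-0.78]]'
python3 - <<'E'
from h import *
for n in ['side','scene']:
    c=cam(n,n+'7.png')
    im=c['color'][:,:,::-1]
    x,y=(230,100) if n=='side' else (270,130)
    cv2.imwrite('pics/c7%s.png'%n,cv2.resize(im[y:y+120,x:x+160],None,fx=5,fy=5,interpolation=cv2.INTER_CUBIC))
print(bot.get_obs()['joint_pos'])
E
```

```text
clock: 9.6
eef_pos: [0.5933, 0.2249, 0.1311]
tool_rot: [0.683, 0.183, 0.198, -0.679]
ft_force: [-0.8, 1.3, -1.7]
grip_width: 0.0209
clock: 10.22
eef_pos: [0.6283, 0.2242, 0.138]
tool_rot: [0.669, 0.229, 0.244, -0.664]
ft_force: [-1.0, 0.1, -1.2]
grip_width: 0.0209
[ 0.48152488  0.28701881 -0.45248891  0.21335415 -0.30925892  0.40454313]
```

View pics/c7side.png

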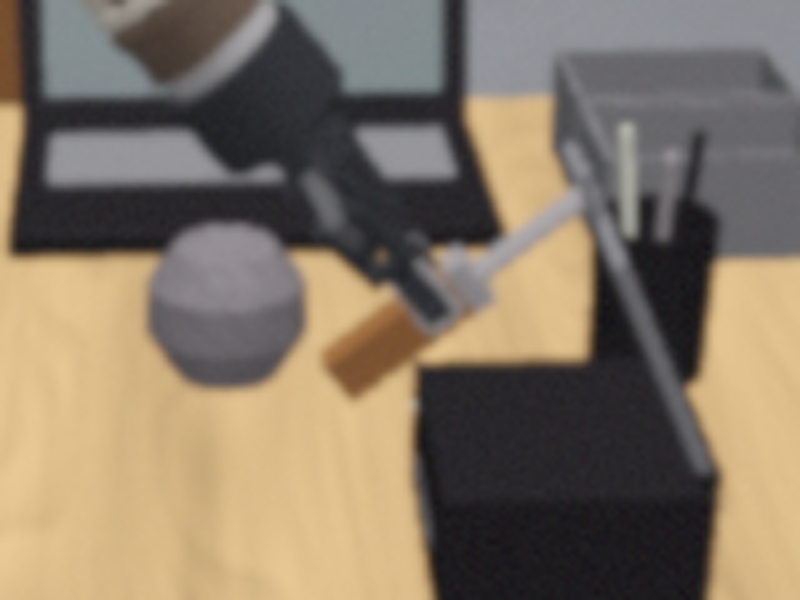

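View pics/c7scene.png

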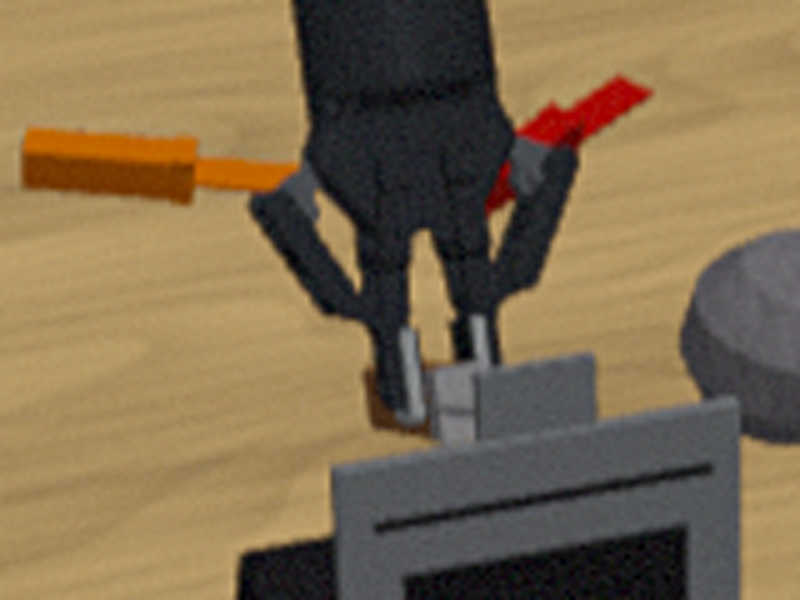

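Cover stands at about 63° (side crop: tab end (570,150), hinge (705,470)). Backing off along the blade, then checking that it stays.

```bash
python3 -m handwheel '[[-0.4,0,0,0,0,0],[-0.9,0,0,0,0,0],[-1.4,0,0,0,0,0],[-2,0,0,0,0,0],[-2.5,0,0,0,0,0]]'
python3 - <<'E'
from h import *
c=cam('side','d8.png'); im=c['color'][:,:,::-1];x,y=230,100
cv2.imwrite('pics/c8.png',cv2.resize(im[y:y+120,x:x+160],None,fx=5,fy=5,interpolation=cv2.INTER_CUBIC))
o=bot.get_obs();A=R.from_quat(o['tool_rot']);p=np.array(o['eef_pos']);print(p)
# target level, yaw -1, in place of origin hover z .1
tgt=R.from_matrix(np.array([[1,0,0],[0,0,1],[0,-1,0.]]).T@np.eye(3)) 
M=np.array([[1,0,0],[0,0,1],[0,-1,0]],float); tgt=R.from_euler('z',-1,degrees=True)*R.from_matrix(M)
print(A.as_matrix().round(2),tgt.as_matrix().round(2))
print('turn',np.degrees((A.inv()*tgt).as_rotvec())/10,'shift',A.inv().apply(np.array([.49,.2,.10])-p)/.025)
E
```

```text
clock: 10.95
eef_pos: [0.5779, 0.2251, 0.0974]
tool_rot: [0.669, 0.229, 0.243, -0.664]
ft_force: [0.7, 0.4, -0.8]
grip_width: 0.0209
[0.57606868 0.22462483 0.09563351]
[[ 0.78  0.63  0.02]
 [-0.01 -0.01  1.  ]
 [ 0.63 -0.78 -0.  ]] [[ 1.    0.    0.02]
 [-0.02  0.    1.  ]
 [ 0.   -1.    0.  ]]
turn [ 0.01786357 -0.0146554   3.87599081] shift [-2.55998869 -2.27656048 -1.05686175]
```

View pics/c8.png

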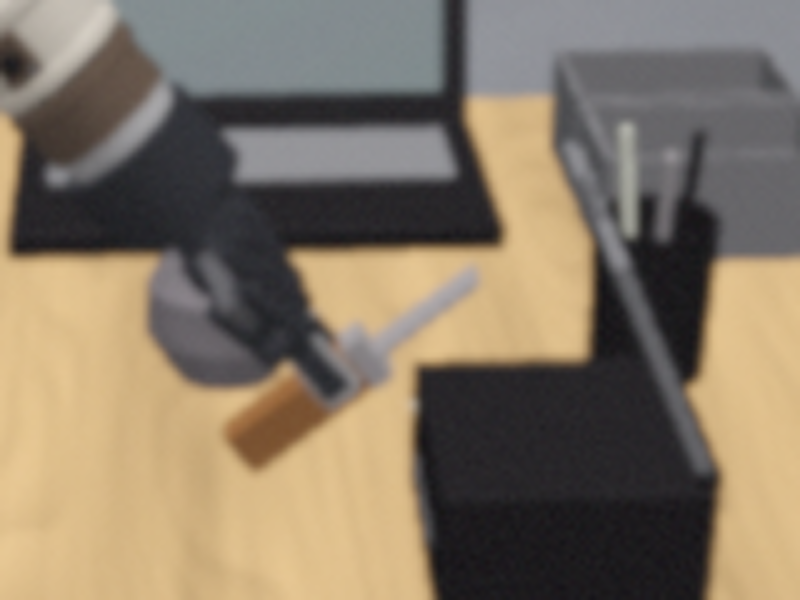

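The cover stays open with the lever clear of it. Levelling the lever and going back over its old place.

```bash
python3 -m handwheel '[[-0.5,-0.5,-0.2,0,0,0.77],[-1,-1,-0.4,0,0,1.55],[-1.5,-1.5,-0.6,0,0,2.3],[-2,-2,-0.8,0,0,3.1],[-2.55,-2.3,-1.05,0,0,3.88]]'; python3 -m handwheel '[[-0.3,0.3,-0.3,0,0,0],[-0.6,0.6,-0.7,0,0,0],[-0.9,1,-1.1,0,0,0],[-1,1.5,-1.4,0,0,0],[-1,2,-1.4,0,0,0]]'
python3 - <<'E'
from h import *
c=cam('side','d9.png'); im=c['color'][:,:,::-1];x,y=200,140
cv2.imwrite('pics/c9.png',cv2.resize(im[y:y+120,x:x+160],None,fx=5,fy=5,interpolation=cv2.INTER_CUBIC))
o=bot.get_obs();print(R.from_quat(o['tool_rot']).as_matrix().round(3))
E
```

```text
clock: 11.62
eef_pos: [0.4934, 0.2013, 0.1042]
tool_rot: [-0.707, 0.007, -0.009, 0.707]
ft_force: [0.3, -0.5, -1.3]
grip_width: 0.0207
clock: 12.25
eef_pos: [0.4667, 0.1659, 0.052]
tool_rot: [0.707, -0.006, 0.009, -0.707]
ft_force: [-0.4, -0.3, -0.1]
grip_width: 0.0209
[[ 1.     0.002  0.022]
 [-0.022 -0.001  1.   ]
 [ 0.002 -1.    -0.001]]
```

View pics/c9.png

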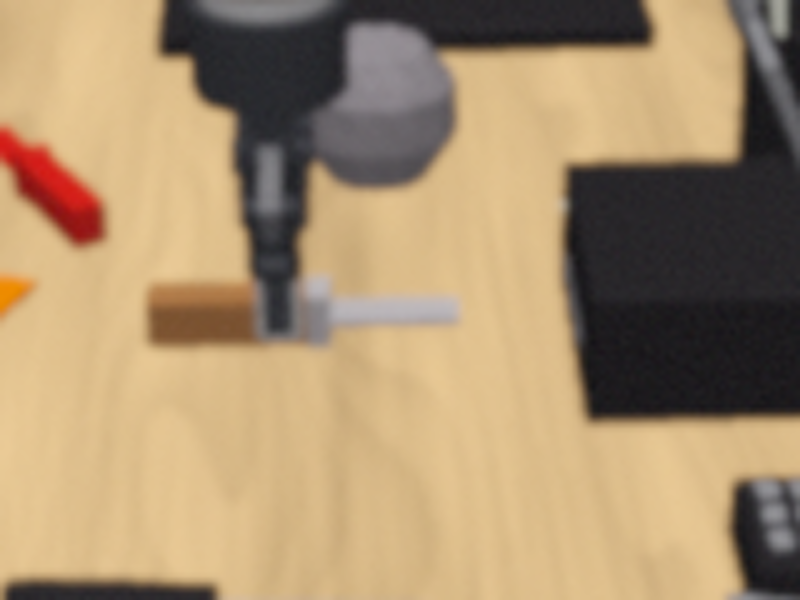

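The lever is still level in the grip (handle at (150–330, 315)). Lowering gently.

```bash
python3 -m handwheel '[[0,0.4,0,0,0,0],[0,0.8,0,0,0,0],[0,1.2,0,0,0,0],[0,1.5,0,0,0,0],[0,1.6,0,0,0,0]]'; python3 -m handwheel '[[0,0.05,0,0,0,0],[0,0.1,0,0,0,0],[0,0.15,0,0,0,0],[0,0.18,0,0,0,0],[0,0.18,0,0,0,0]]'
```

```text
clock: 12.92
eef_pos: [0.4671, 0.1663, 0.0122]
tool_rot: [0.707, -0.007, 0.009, -0.707]
ft_force: [0.3, -0.1, -0.1]
grip_width: 0.021
clock: 13.55
eef_pos: [0.4675, 0.1664, 0.0084]
tool_rot: [0.707, -0.007, 0.009, -0.707]
ft_force: [-0.2, -0.3, -0.1]
grip_width: 0.0206
```

```bash
python3 -m handwheel '[[0,0.02,0,0,0,0],[0,0.04,0,0,0,0],[0,0.06,0,0,0,0],[0,0.08,0,0,0,0],[0,0.08,0,0,0,0]]'
```

```text
clock: 14.18
eef_pos: [0.4676, 0.1664, 0.0076]
tool_rot: [-0.707, 0.006, -0.009, 0.707]
ft_force: [-3.4, -1.8, 10.1]
grip_width: 0.0206
```

Bench contact (10 N). Opening gently to half, then fully, then rising straight up.

```bash
python3 -m handwheel '[[0,-0.02,0,0,0,0],[0,-0.02,0,0,0,0],[0,-0.02,0,0,0,0],[0,-0.02,0,0,0,0],[0,-0.02,0,0,0,0]]' 0.2; python3 -m handwheel '[[0,-0.8,0,0,0,0],[0,-1.8,0,0,0,0],[0,-3,0,0,0,0],[0,-4.2,0,0,0,0],[0,-5.5,0,0,0,0]]';python3 -m handwheel '[[0,0,0,0,0,0],[0,0,0,0,0,0],[0,0,0,0,0,0],[0,0,0,0,0,0],[0,0,0,0,0,0]]' 1
python3 - <<'E'
from h import *
cam('side','d10.png'); cam('scene','s10.png')
E
```

```text
clock: 14.8
eef_pos: [0.4674, 0.1664, 0.0067]
tool_rot: [0.707, -0.007, 0.009, -0.707]
ft_force: [-0.8, 0.4, -0.2]
grip_width: 0.0515
clock: 15.42
eef_pos: [0.4667, 0.1663, 0.1451]
tool_rot: [0.707, -0.007, 0.009, -0.707]
ft_force: [0.7, 0.1, 0.7]
grip_width: 0.0516
clock: 16.05
eef_pos: [0.4667, 0.1663, 0.1437]
tool_rot: [0.707, -0.007, 0.009, -0.707]
ft_force: [0.1, 0.5, 0.3]
grip_width: 0.0855
```

View pics/d10.png

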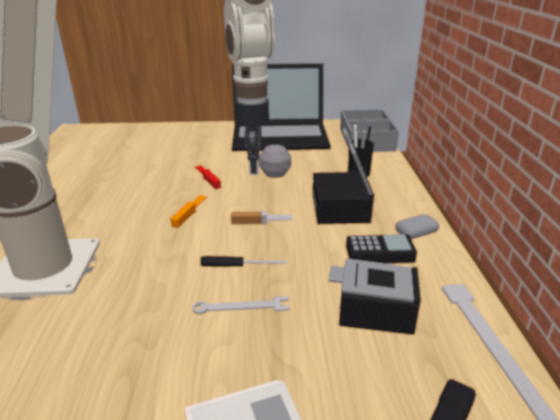

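View pics/s10.png

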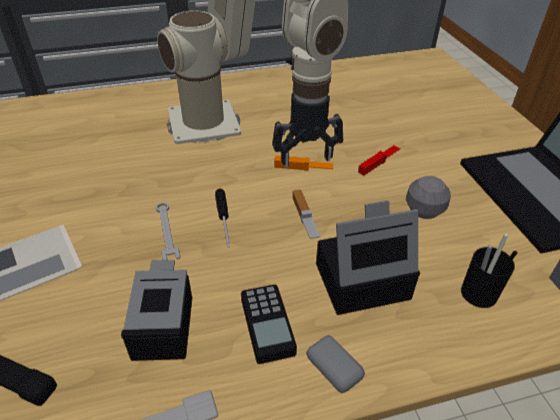

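The cover stands open, the lever lies flat at scene (305,213), and the narrow cover is shut. One angle measurement, then I hand in.

Run:
```python
from h import *
s=cam('scene');d=cam('side')
p,e=tri(s,(388,202),d,(344,130)); print(p,e,np.degrees(np.arctan2(p[2]-.076,.753-p[0])))
print(bot.job_done())
```

```text
[0.69194132 0.24347455 0.21526923] 0.0030430423615136395 66.32630106747784
the job is handed in; nothing more can be done
None
```

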